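# Switch off the amplifier test box and run its earthing collar home

## Task

The amplifier test box has to be made safe before anyone works inside it: flip its chrome toggle to off first, and only then take the black knob of the brass earthing collar and slide it along the bent copper bus bar, round both bends, until it sits fully home against the brass-faced stop post, and let go. Ease it along gently by feel, never forcing it, because the ceramic posts crack easily, and leave the transformer bell, the knob cap and the screwdriver where they are.

Things in the scene. Friction and masses are not known exactly. Their poses are not given: they have to be found in the camera images.
- testbox: the test box, fixed: dark steel case 230 (x) x 320 (y) x 90 mm high, grey top plate. Origin: centre of its underside. A copper bus bar, 5 mm thick and 15 mm tall, stands on edge over the top plate (centre line 121.5, top edge 129 mm above the desk), held only at its ends by white ceramic posts (26 x 16 mm, tops at 131 mm). Over about 15 N between collar and bar or posts cracks the ceramic
- park (a point): middle of the rubber-faced side of the park post, at the bar's centre line; at (-35, +110, 121.5) mm in the box's frame, axes as the box's. From here leg 1 of the bar runs straight in -y at x = -35 mm; bend 1 (60 degrees, 25 mm centre-line radius) turns it towards +x
- bar_middle (a point): point at (0, 0, 121.5) mm in the box's frame. The bar's slanted middle leg (52 mm straight, direction (0.866, -0.5)) crosses x = 0 near here, but the bar was clamped by hand: all of it sits up to 20 mm off along the box's y, either way, unmeasured. From the true crossing, bend 1 lies at +13 to +34.6 mm in y, the opposite bend 2 (also 60 degrees) at -13 to -34.6 mm
- stop (a point): middle of the brass-faced side of the stop post, at the bar's centre line; it faces the box's +y, axes as the box's; at (+35, -110, 121.5) mm in the box's frame. Leg 3 of the bar comes from bend 2 straight in -y at x = +35 mm and ends here. With the collar home its leading face touches this post: collar origin 7 mm from this point
- collar: brass earthing collar, loose on leg 1: frame 17 mm wide (own x), 14 mm long (own y, along the bar), 16.5 mm below to 11.5 mm above its origin (on the bar's centre line). Slot 8 mm wide: 1.5 mm play each side of the bar, so it must turn with the bends. It hangs on the bar's top edge. Black knob on top, flat sides 14 mm apart in own x, 22 mm long, 15.5 to 41.5 mm above the origin. 70 to 120 g
- toggle (a joint): angle of the chrome toggle on the top plate, about the box's y axis; pivot at (-75, -85, 100) mm in the box's frame. 0 is off (leans 20 degrees to the box's +x, away from the robot), 0.70 is on (leans 20 degrees to -x, as found). Stiff, it stays where it is left: push it right over; about 2 N at the tip moves it
- toggle_tip (a point): round end of the chrome toggle, a bat 35 mm long from pivot to tip and 8 mm thick at the tip
- bell: transformer bell: grey pressed-steel cover 90 x 76 x 36 mm, lying on the desk; origin at the centre of its underside; to be left alone
- knobcap: spare black plastic knob cap, 27 mm across, 16 mm high, lying on the box's top plate behind leg 1; origin at the centre of its underside; to be left alone
- driver: red-handled screwdriver lying on the desk beside the box; origin on its underside; to be left alone
Not all that is in view belongs to the job. Of the things like the collar, leave any that is blue or green; of the rest the smaller one is meant.

How it is judged:
By the outcome, as a careful person would: the job done as asked, in the order asked, and still so for the second after the job is handed in, with the robot touching nothing.
It also fails if it takes over 72 s, if anything falls off the work surface, if the arm or the gripper's body presses on something with over 40 N, if the wrist force passes 120 N, or if a joint passes its speed limit or range.

## Robot

A 7-joint arm with a two-finger parallel gripper is mounted at the origin on the work surface. World frame = base frame: x ahead of the robot, y to its left, z up, the work surface at z = 0. Lengths are in mm, angles in rad, forces in N, time in s.
With the tool pointing down it reaches from about 400 to 875 mm from the base axis. Payload 4.4 kg.
Tool frame: the origin (TCP) lies between the finger pads; the fingertips stand ctrl.tip_reach ahead of it and the grasp point (between the pads) lies 8 mm behind it (ctrl.tip_reach is the distance from the TCP to the fingertips, in mm); z points along the fingers, y is the direction in which the jaws open and shut (so a half turn about z gives the same grasp; the last joint's range is limited). The gripper opens to 85 mm and grips with 20 to 120 N. Pads are 22 mm wide; open, the fingers measure 114 mm over their backs; the gripper's body (76 mm by 85 mm) begins 54 mm behind the grasp point. The pads swing forward as they close: fully open they stand 13 mm farther back than shut.
Start: joints at [-1.211, 0.628, 0.038, 1.517, -0.027, 0.996, -0.02], TCP at [268.461, 591.985, 242.313] pointing down, gripper open.
Joint ranges: [-3.06, 3.06], [-0.37, 2.12], [-1.25, 1.32], [0.18, 2.47], [-1.1, 4.24], [0.23, 1.98], [-2.94, 2.94]. Speed limits (rad/s): [2.57, 2.57, 3.14, 3.14, 3.14, 3.14, 3.14].

## Interface

Orientations are given as [roll, pitch, yaw] about the fixed x, y, z axes, in that order (R = Rz(yaw) Ry(pitch) Rx(roll)).
In Python, from cell import status, viewer, order, ctrl gives the robot as it stands.
- The arm moves only by the tool play_rows, never from a script. Its argument "series" is a list of rows, each a list of 5 numbers: the shift along the tool's x, y, z in cm, then the turn about the tool's z in degrees, then the closure, from 0 (fully open) to 1 (shut). In form: [[x, y, z, yaw, gripper], ...]. A call has 1 to 8 rows; each row is the pose to reach, as a shift and turn from the pose commanded when the call began, along the tool's axes at that moment; what a row does not reach only later rows make up. A row lasts 1/10 s, in which the tool goes at most 50 mm and 8.59 degrees, less where a joint would pass 70% of its speed; a pose out of reach is approached as far as the arm can. A call with a gripper value outside its range is refused whole. The fingers move at their own pace and stop on an object; the grip force is fixed at half the most. Time passes only in rows, so rows that repeat a pose let the fingers close. It gives the time, the measured TCP pose, the force and the opening at its end, in the units of the state.
- status.read_state(): the state, without advancing time (a new reading comes with each control period).
- viewer.get_image(name): name is "side" or "top"; returns a dict with "img" (480x640x3 uint8, red, green, blue), "vfov" (degrees; the focal length in pixels is half the picture's height over the tangent of half this angle, whatever the lens; pixels are square), "cx", "cy" (the principal point, pixels), "rvec" (rotation vector, rad) and "tvec" (3), from world to camera coordinates, as OpenCV has them. Camera axes: x right, y down, z forward; pixel columns grow to the right and rows downward; lengths in mm; the calibration is good to about 2 mm. A picture is of the moment at which its call begins. There is no depth.
- order.finish_job(): hands the job in, once; it reports no verdict.
The state is a dict: "clock": time; "qpos": joint angles; "qd": joint speeds; "tau": joint torques, N m; "eef_pos": TCP position; "tool_rot": TCP orientation; "force": force on the tool from outside, world axes, zero at the start; "torque": the same for the moment, N m; "width": finger opening in mm.
Only numpy, scipy, OpenCV 4.12 (cv2) and the standard library are available. Lean on these libraries where they do the work, as an engineer would, in place of code of your own. Each camera call takes 0.05 s, during which the arm holds its last target. There are 200 camera calls.

## Working session

There is one attempt and no reset: what is moved stays moved. The work goes in short steps, Python scripts to look and compute and a tool call to move; the robot and the scene stay as the last step left them, time stands still between calls to the robot, and variables do not carry over. Pictures are saved under pics/ and viewed, about 8 in all and at most 12, crops included, and the job is handed in when it is done.

Besides the shell and the picture viewer there is one more tool, called after "Emit:" by a JSON object that holds its "method" and its "body", one argument or row to a line. play_rows: Moves the arm, as the interface text tells. Its arguments: {"type":"object","properties":{"series":{"type":"array","items":{"type":"array","items":{"type":"number"}}}},"required":["series"]}

```bash
ls; mkdir -p pics; python3 - <<'E'
from cell import status, viewer, order, ctrl
import cv2
print(status.read_state(), ctrl.tip_reach)
for n in("side","top"):
    d=viewer.get_image(n); cv2.imwrite(f"pics/{n}0.png",d["img"][:,:,::-1]); print({k:v for k,v in d.items() if k!="img"})
E
```

```text
pics
{'clock': 0.0, 'qpos': array([-1.21079004,  0.62937487,  0.03843712,  1.51839181, -0.02698994,
        0.99629378, -0.02001392]), 'qd': array([-6.92730475e-04, -2.30926206e-04, -1.14980828e-03, -2.26587699e-03,
        5.27249458e-04,  6.01880062e-05, -1.56077256e-03]), 'tau': array([-3.11073682e-04, -5.63409770e+01,  1.22566290e+00, -1.93453288e+01,
        1.09278582e-02,  1.05569747e-02,  1.70666532e-06]), 'eef_pos': array([268.20451203, 591.40719573, 241.36274665]), 'tool_rot': array([-3.13964308e+00,  3.33924965e-05,  2.71578132e+00]), 'force': array([ 1.37073104,  0.27534207, -0.01616541]), 'torque': array([0.04479528, 0.04100694, 0.01362267]), 'width': 85.56827606282154} 11.0
{'vfov': 43.48903055135796, 'cx': 315.9683550013488, 'cy': 236.44580520442412, 'rvec': array([ 2.16125773, -0.91784449,  0.42870849]), 'tvec': array([-357.62337222,  328.04933766, 1019.27074451])}
{'vfov': 44.56878020671192, 'cx': 323.967804295058, 'cy': 242.319320110923, 'rvec': array([ 2.12896506, -2.12503046,  0.21109968]), 'tvec': array([  12.23164227,  507.27008292, 1266.87106409])}
```

View pics/side0.png

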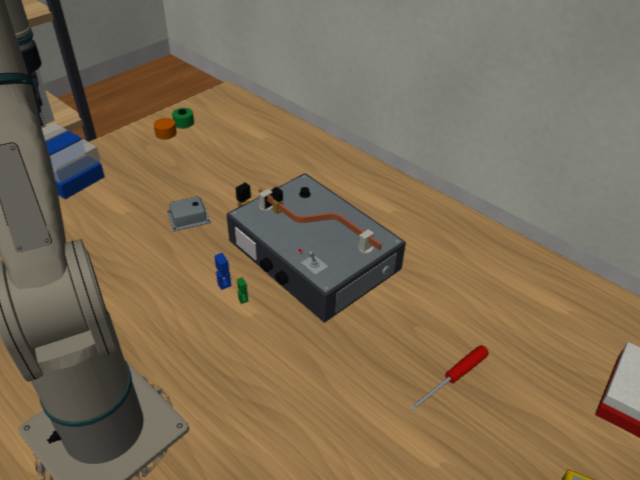

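View pics/top0.png

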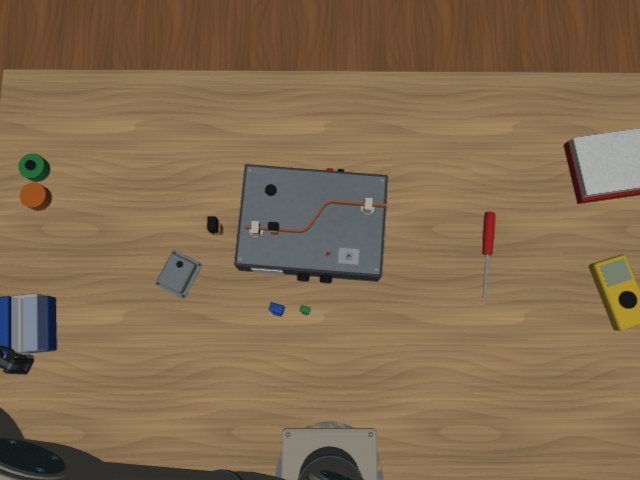

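The side view shows the box with the collar on leg 1 near (277,200). In the top view its knob is at (273,227) and the toggle at (348,256). A second, loose black-knobbed collar stands beside the box at (213,225), with blue and green ones in front. I'll crop in to measure.

```bash
python3 - <<'E'
import cv2
a=cv2.imread("pics/top0.png")[158:288,230:395]; cv2.imwrite("pics/topc.png",cv2.resize(a,None,fx=4.5,fy=4.5,interpolation=cv2.INTER_CUBIC))
a=cv2.imread("pics/side0.png")[168:323,220:410]; cv2.imwrite("pics/sidec.png",cv2.resize(a,None,fx=3.8,fy=3.8,interpolation=cv2.INTER_CUBIC))
E
```

```text
(no output)
```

View pics/topc.png

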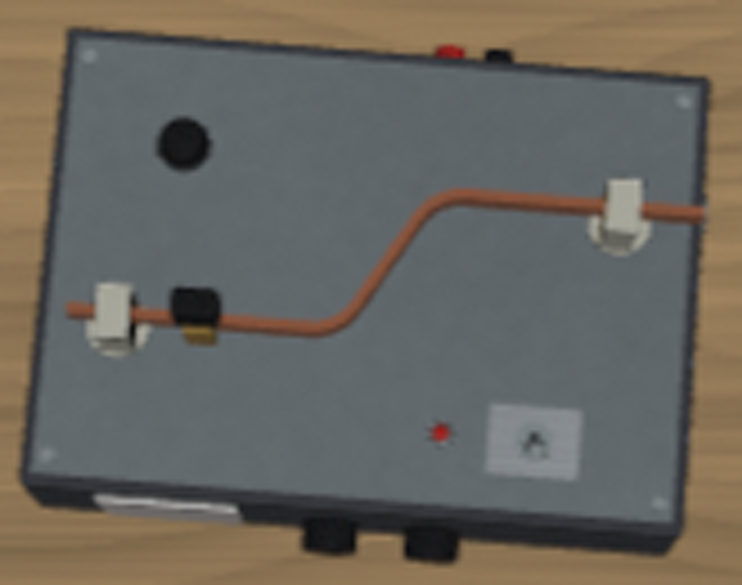

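View pics/sidec.png

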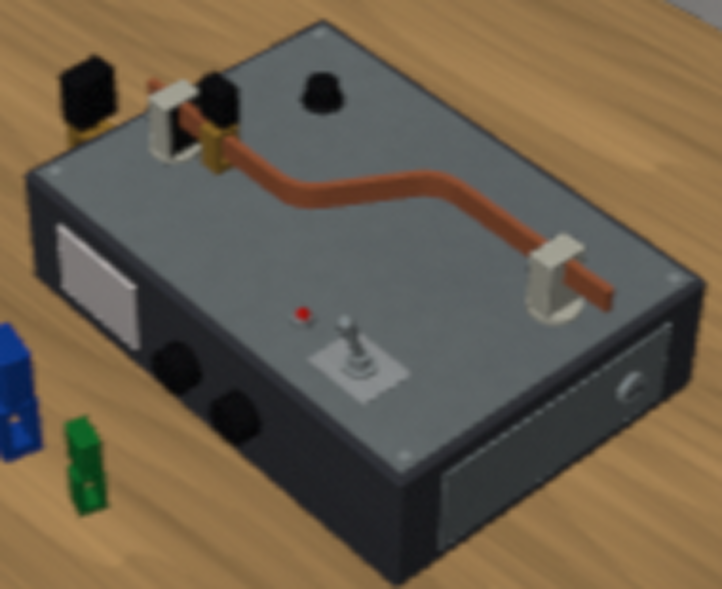

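The crops give the corners of the top plate: top crop (70,30), (708,78), (680,525), (25,475); side crop (323,20), (703,285), (400,475), (28,175). The toggle tip is near side crop (346,325), leaning towards the robot. Next I'll fit the box pose and the bar offset.

```bash
cat > h.py <<'E'
import numpy as np, cv2
from cell import status, viewer, order, ctrl
from scipy.optimize import least_squares
def cam(d):
    f=240/np.tan(np.radians(d["vfov"])/2)
    return np.array([[f,0,d["cx"]],[0,f,d["cy"]],[0,0,1]]),d["rvec"],d["tvec"]
def proj(c,P): return cv2.projectPoints(np.asarray(P,float).reshape(-1,3),c[1],c[2],c[0],None)[0][:,0]
def back(c,uv,z):
    R=cv2.Rodrigues(c[1])[0]; C=-R.T@c[2]
    r=(np.linalg.inv(c[0])@np.c_[uv,np.ones(len(uv))].T).T@R
    return C+r*((z-C[2])/r[:,2])[:,None]
def b2w(b,P):
    P=np.asarray(P,float).reshape(-1,3); c,s=np.cos(b[2]),np.sin(b[2])
    return np.c_[b[0]+c*P[:,0]-s*P[:,1], b[1]+s*P[:,0]+c*P[:,1],P[:,2]]
def w2b(b,P):
    c,s=np.cos(b[2]),np.sin(b[2]); d=P[:,:2]-b[:2]
    return np.c_[c*d[:,0]+s*d[:,1],-s*d[:,0]+c*d[:,1],P[:,2]]
E
cat > fit.py <<'E'
from h import *
D={n:viewer.get_image(n) for n in("top","side")}; C={n:cam(D[n]) for n in D}
k=np.array([[115,160,90],[115,-160,90],[-115,-160,90],[-115,160,90]])
T=(np.array([[70,30],[708,78],[680,525],[25,475]])+.5)/4.5-.5+[230,158]
S=(np.array([[323,20],[703,285],[400,475],[28,175]])+.5)/3.8-.5+[220,168]
f=lambda b:np.r_[proj(C["top"],b2w(b,k))-T,proj(C["side"],b2w(b,k))-S].ravel()
r=least_squares(f,[550,0,0]); b=r.x; print("box",b,r.fun.reshape(-1,2).round(1).tolist())
for n,uv in(("top",T),("side",S)):
    g=lambda b:(proj(C[n],b2w(b,k))-uv).ravel(); print(n,least_squares(g,b).x)
np.save("box.npy",b)
for n in D:
    hsv=cv2.cvtColor(D[n]["img"],cv2.COLOR_RGB2HSV); m=(hsv[...,0]<14)&(hsv[...,1]>120)&(hsv[...,2]>70)
    v,u=np.nonzero(m); P=w2b(b,back(C[n],np.c_[u,v],129 if n=="top" else 125))
    P=P[(abs(P[:,0])<60)&(abs(P[:,1])<150)]
    for lo in range(-150,150,12):
        q=P[(P[:,1]>=lo)&(P[:,1]<lo+12)]
        if len(q): print(n,lo+6,len(q),q.mean(0).round(1)[:2],end="; ")
    q=P[abs(P[:,0])<12]; print("\nmid",n,len(q),"y0",(q[:,1]+q[:,0]*.577).mean())
tip=b2w(b,[-75-12,-85,133]); pk=b2w(b,[[-35,110,121.5],[35,-110,121.5]]); print("tip",tip,"park,stop",pk)
st=lambda n,p:proj(C[n],p).round(1).tolist()
print("tip px",st("top",tip),st("side",tip))
E
python3 fit.py
```

```text
box [ 5.52294348e+02  3.97540692e+01 -7.73339617e-02] [[-0.5, -1.6], [1.0, -1.1], [1.1, 2.0], [-1.6, 1.4], [0.3, -1.4], [1.8, -1.9], [0.2, 2.3], [-1.7, -1.3]]
top [ 5.52806935e+02  3.97436833e+01 -7.45627276e-02]
side [ 5.51601768e+02  3.94939637e+01 -8.05320531e-02]
top -144 18 [  32.  -144.2]; top -132 11 [  32.5 -132. ]; top -108 7 [  32.6 -104.9]; top -96 15 [ 32.6 -96.1]; top -84 14 [ 32.3 -84.9]; top -72 15 [ 32.3 -71.3]; top -60 15 [ 32.2 -60.5]; top -48 15 [ 32.6 -47.3]; top -36 15 [ 30.9 -35.6]; top -24 17 [ 21.2 -23.1]; top -12 19 [  3.3 -11.8]; top 0 21 [-16.5  -0.4]; top 12 17 [-32.2  12. ]; top 24 11 [-36.9  23.6]; top 36 16 [-37.4  36.3]; top 48 13 [-37.2  48.1]; top 60 12 [-37.5  60.6]; top 72 3 [-37.4  66.5]; top 96 14 [-37.4  95.8]; top 108 8 [-37.3 105.7]; top 132 10 [-37.3 132.2]; 
mid top 23 y0 -9.813788473365262
side -144 31 [  30.8 -143.8]; side -132 22 [  32.2 -133.2]; side -120 1 [  34.7 -126. ]; side -108 8 [  30.8 -103.7]; side -96 28 [ 31.1 -96.1]; side -84 28 [ 31. -84.]; side -72 27 [ 31.5 -72.2]; side -60 28 [ 31.1 -60. ]; side -48 28 [ 30.6 -47.9]; side -36 43 [ 25.7 -35.5]; side -24 65 [ 13.7 -23.6]; side -12 73 [ -4.3 -12. ]; side 0 64 [-22.5  -0.3]; side 12 40 [-34.   11.4]; side 24 26 [-38.2  23.7]; side 36 24 [-38.6  35.8]; side 48 26 [-38.7  48.2]; side 60 24 [-39.   59.8]; side 72 9 [-35.5  69.1]; side 84 2 [-44.9  87.3]; side 96 21 [-39.4  96.4]; side 108 16 [-36.3 106.3]; side 132 7 [-35.8 135.8]; side 144 2 [-34.6 140.1]; 
mid side 86 y0 -14.724924398920923
tip [[458.98753567 -38.27053402 133.        ]] park,stop [[525.89721487 152.12929484 121.5       ]
 [578.69148187 -72.62115648 121.5       ]]
tip px [[349.0, 257.5]] [[310.0, 251.0]]
```

```bash
cat > bar.py <<'E'
from h import *
from scipy.optimize import minimize
D={n:viewer.get_image(n) for n in("top","side")}; C={n:cam(D[n]) for n in D}
box=np.load("box.npy")
def path(ymin=-95,ymax=55,off=0):   # (x,y,tx,ty), dir from park to stop, bar offset 0
    p=[(-35,y) for y in np.arange(ymax,34.6,-3)]
    th=np.radians(np.arange(0,61,6))
    p+=[(-10-25*np.cos(t),34.64-25*np.sin(t)) for t in th]
    p+=[(10+25*np.cos(t),-34.64+25*np.sin(t)) for t in th[::-1]]
    return np.array(p+[(35,y) for y in np.arange(-35,ymin,-3)])
Sx=8
def render(c,polys,shape=(480,640),roi=(225,160,400,290)):
    u0,v0,u1,v1=roi; im=np.zeros(((v1-v0)*Sx,(u1-u0)*Sx),np.uint8)
    for P in polys:
        uv=(proj(c,P)+.5-[u0,v0])*Sx
        cv2.fillConvexPoly(im,cv2.convexHull(uv.astype(np.float32)).round().astype(np.int32),1)
    return cv2.resize(im.astype(np.float32),(u1-u0,v1-v0),interpolation=cv2.INTER_AREA)
def barpolys(b):
    p=path(); t=np.gradient(p,axis=0); t/=np.linalg.norm(t,axis=1)[:,None]; n=np.c_[-t[:,1],t[:,0]]*2.5
    q=[np.r_[np.c_[p+n,z+0*p[:,0]],np.c_[p-n,z+0*p[:,0]]] for z in(129,114)] if 0 else None
    out=[]
    for i in range(len(p)-1):
        xy=np.r_[p[i]+n[i],p[i]-n[i],p[i+1]+n[i+1],p[i+1]-n[i+1]].reshape(4,2)
        out.append(b2w(b,np.r_[np.c_[xy,[129]*4],np.c_[xy,[114]*4]]))
    return out
if __name__=="__main__":
  for n in D:
    hsv=cv2.cvtColor(D[n]["img"],cv2.COLOR_RGB2HSV)[160:290,225:400].astype(float)
    sat=np.clip((hsv[...,1]-70)/80,0,1)*((hsv[...,0]<14))
    v,u=np.mgrid[160:290,225:400]; P=w2b(box,back(C[n],np.c_[u.ravel(),v.ravel()],125))
    w=((abs(P[:,0])<55)&(P[:,1]>-90+-13)&(P[:,1]<38)).reshape(u.shape)
    f=lambda b:((render(C[n],barpolys([b[0],b[1],b[2]/100]))-sat)**2*w).sum()
    r=min((minimize(f,[box[0]-1,box[1]+o,100*box[2]],method="Nelder-Mead",options=dict(initial_simplex=np.array([box[0]-1,box[1]+o,100*box[2]])+np.array([[0,0,0],[4,0,0],[0,5,0],[0,0,2]]))) for o in(-8,-15)),key=lambda r:r.fun)
    print(n,r.x.round(2),r.fun)
  # knob: joint and separate fit of knob box
  M={n:np.clip((60-D[n]["img"].max(2).astype(float))/30,0,1)[160:290,225:400] for n in D}
  def kp(x):
    c=[[a,b_,z] for a in(-7,7) for b_ in(-11,11) for z in(137,163)]
    return [b2w([x[0],x[1],box[2]],c)]
  g0=b2w(box,[-37,75,121])[0,:2]
  def g(x,n):
    R=render(C[n],kp(x)); v,u=np.mgrid[160:290,225:400]; c0=proj(C[n],[*g0,150])[0]
    return ((R-M[n])**2*(np.hypot(u-c0[0],v-c0[1])<13)).sum()
  for ns in(["top"],["side"],["top","side"]):
    r=minimize(lambda x:sum(g(x,n) for n in ns),g0,method="Nelder-Mead",options=dict(initial_simplex=g0+np.array([[0,0],[6,0],[0,6]])))
    print("knob",ns,r.x.round(1),r.fun.round(2),"box frame",w2b(box,np.r_[r.x,0][None])[0].round(1))
E
python3 bar.py
```

```text
top [551.32  31.71  -8.6 ] 55.928310546875004
side [550.77  30.31  -8.11] 19.69185546875
knob ['top'] [522.4 119.7] 19.21 box frame [-35.9  77.4   0. ]
knob ['side'] [521.6 119.1] 41.25 box frame [-36.7  76.7   0. ]
knob ['top', 'side'] [522.1 119.7] 60.63 box frame [-36.3  77.3   0. ]
```

```bash
cat > plan.py <<'E'
import numpy as np, json, os
from h import b2w
B=np.array([551.2,39.8,-0.08]); OFF=-8.9
def load(): return np.array(json.load(open("cmd.json"))) if os.path.exists("cmd.json") else np.array([268.461,591.985,242.313,2.7158])
def axes(y): return np.array([[np.cos(y),np.sin(y),0],[np.sin(y),-np.cos(y),0],[0,0,-1]])  # rows: tool x,y,z
class Chain:
    def __init__(s): s.c=load()
    def call(s,targets,grip,nd=2,show=True):   # targets: list of [x,y,z,yaw] world
        A=axes(s.c[3]); rows=[]
        for t in targets:
            d=A@(np.array(t[:3])-s.c[:3])/10
            rows.append([*np.round(d,nd).tolist(),round(float(np.degrees(s.c[3]-t[3])),1),grip])
        if show: print(rows)
        r=np.array(rows[-1]); s.c=np.r_[s.c[:3]+A.T@(r[:3]*10),s.c[3]-np.radians(r[3])]
        json.dump(s.c.tolist(),open("cmd.json","w"))
def box(x,y,z): return b2w(B,[x,y,z])[0]
E
python3 - <<'E'
from plan import *
k=Chain(); yw=np.pi-.08
k.call([[350,290,242,yw]]*8,1)
k.call([[*box(-117,-85,200),yw]]*8,1)
k.call([[*box(-117,-85,133),yw]]*4,1)
E
```

```text
[[-19.9, -24.13, 0.03, -19.8, 1], [-19.9, -24.13, 0.03, -19.8, 1], [-19.9, -24.13, 0.03, -19.8, 1], [-19.9, -24.13, 0.03, -19.8, 1], [-19.9, -24.13, 0.03, -19.8, 1], [-19.9, -24.13, 0.03, -19.8, 1], [-19.9, -24.13, 0.03, -19.8, 1], [-19.9, -24.13, 0.03, -19.8, 1]]
[[-10.36, -31.83, 4.2, -0.0, 1], [-10.36, -31.83, 4.2, -0.0, 1], [-10.36, -31.83, 4.2, -0.0, 1], [-10.36, -31.83, 4.2, -0.0, 1], [-10.36, -31.83, 4.2, -0.0, 1], [-10.36, -31.83, 4.2, -0.0, 1], [-10.36, -31.83, 4.2, -0.0, 1], [-10.36, -31.83, 4.2, -0.0, 1]]
[[0.0, -0.0, 6.7, -0.0, 1], [0.0, -0.0, 6.7, -0.0, 1], [0.0, -0.0, 6.7, -0.0, 1], [0.0, -0.0, 6.7, -0.0, 1]]
```

Emit:
{"method": "play_rows", "body": {
  "series": [
    [-19.9,-24.13,0.03,-19.8,1],
    [-19.9,-24.13,0.03,-19.8,1],
    [-19.9,-24.13,0.03,-19.8,1],
    [-19.9,-24.13,0.03,-19.8,1],
    [-19.9,-24.13,0.03,-19.8,1],
    [-19.9,-24.13,0.03,-19.8,1],
    [-19.9,-24.13,0.03,-19.8,1],
    [-19.9,-24.13,0.03,-19.8,1]
  ]
}}

```text
clock: 1.1
eef_pos: [350.9, 288.0, 242.3]
tool_rot: [-3.141, 0.0, 3.057]
force: [-0.9, -0.6, 0.3]
width: 0.1
```

Emit:
{"method": "play_rows", "body": {
  "series": [
    [-10.36,-31.83,4.2,0,1],
    [-10.36,-31.83,4.2,0,1],
    [-10.36,-31.83,4.2,0,1],
    [-10.36,-31.83,4.2,0,1],
    [-10.36,-31.83,4.2,0,1],
    [-10.36,-31.83,4.2,0,1],
    [-10.36,-31.83,4.2,0,1],
    [-10.36,-31.83,4.2,0,1]
  ]
}}

```text
clock: 1.9
eef_pos: [430.0, -39.0, 199.6]
tool_rot: [-3.14, 0.002, 3.055]
force: [-0.4, -0.3, 0.3]
width: -0.2
```

Emit:
{"method": "play_rows", "body": {
  "series": [
    [0,0,6.7,0,1],
    [0,0,6.7,0,1],
    [0,0,6.7,0,1],
    [0,0,6.7,0,1],
    [0,0,6.7,0,1]
  ]
}}

```text
clock: 2.4
eef_pos: [429.1, -34.4, 134.0]
tool_rot: [3.141, 0.002, 3.063]
force: [-0.1, 0.3, 0.6]
width: 0.2
```

```bash
cat cmd.json; python3 -c "
from plan import *
print(box(-117,-85,133))"
```

```text
[427.7863977030486, -35.543292134324304, 133.01299999999998, 3.0613751918948777][427.78145138 -35.57812584 133.        ]
```

Emit:
{"method": "play_rows", "body": {
  "series": [
    [-1.0,0,0,0,1],
    [-1.6,0,0,0,1],
    [-2.0,0,0,0,1],
    [-2.4,0,0,0,1],
    [-2.7,0,0,0,1],
    [-3.0,0,0,0,1],
    [-3.3,0,0,0,1],
    [-3.3,0,0,0,1]
  ]
}}

```text
clock: 3.2
eef_pos: [461.4, -38.3, 133.0]
tool_rot: [-3.142, 0.001, 3.061]
force: [-2.1, -0.5, 0.3]
width: 0.1
```

Emit:
{"method": "play_rows", "body": {
  "series": [
    [-0.2,0,0,0,1],
    [-0.4,0,0,0,1],
    [-0.4,0,0,0,1]
  ]
}}

```text
clock: 3.5
eef_pos: [464.2, -38.5, 132.8]
tool_rot: [-3.142, -0.001, 3.061]
force: [-3.7, -0.6, 0.9]
width: -0.1
```

Contact is felt at 2–4 N. I'll push on to the end stop.

Emit:
{"method": "play_rows", "body": {
  "series": [
    [-0.15,0,0,0,1],
    [-0.3,0,0,0,1],
    [-0.3,0,0,0,1]
  ]
}}

```text
clock: 3.8
eef_pos: [464.7, -38.6, 132.6]
tool_rot: [-3.141, -0.006, 3.061]
force: [-8.8, -1.0, 4.7]
width: 0.2
```

Emit:
{"method": "play_rows", "body": {
  "series": [
    [-0.15,0,0,0,1],
    [-0.3,0,0,0,1],
    [-0.3,0,0,0,1]
  ]
}}

```text
clock: 4.1
eef_pos: [465.0, -38.7, 132.4]
tool_rot: [-3.141, -0.011, 3.061]
force: [-12.6, 1.3, 9.9]
width: -0.2
```

```bash
python3 - <<'E'
from plan import *
k=Chain(); A=axes(k.c[3]); k.c[:3]+=A.T@np.array([-43,0,0]); 
yw=np.pi-.08; yg=np.pi/2-.08
p=k.c.copy()
k.call([[*(p[:3]+A.T@[20,0,0]),p[3]]]*2+[[*(p[:3]+A.T@[20,0,-90]),p[3]]]*4,0.45)
k.call([[*box(-36,77.3,225),yg]]*8,.45)
k.call([[*box(-36,77.3,225),yg]]*5,.45)
print(k.c)
E
```

```text
[[2.0, 0.0, 0.0, 0.0, 0.45], [2.0, 0.0, 0.0, 0.0, 0.45], [2.0, 0.0, -9.0, 0.0, 0.45], [2.0, 0.0, -9.0, 0.0, 0.45], [2.0, 0.0, -9.0, 0.0, 0.45], [2.0, 0.0, -9.0, 0.0, 0.45]]
[[-5.8, 16.23, -0.2, 90.0, 0.45], [-5.8, 16.23, -0.2, 90.0, 0.45], [-5.8, 16.23, -0.2, 90.0, 0.45], [-5.8, 16.23, -0.2, 90.0, 0.45], [-5.8, 16.23, -0.2, 90.0, 0.45], [-5.8, 16.23, -0.2, 90.0, 0.45], [-5.8, 16.23, -0.2, 90.0, 0.45], [-5.8, 16.23, -0.2, 90.0, 0.45]]
[[-0.0, -0.0, 0.0, -0.0, 0.45], [-0.0, -0.0, 0.0, -0.0, 0.45], [-0.0, -0.0, 0.0, -0.0, 0.45], [-0.0, -0.0, 0.0, -0.0, 0.45], [-0.0, -0.0, 0.0, -0.0, 0.45]]
[521.53126203 119.74415234 225.013        1.49057887]
```

Emit:
{"method": "play_rows", "body": {
  "series": [
    [2,0,0,0,1],
    [2,0,0,0,1],
    [2,0,-4.5,0,1],
    [2,0,-9,0,1],
    [2,0,-9,0,1],
    [2,0,-9,0,1]
  ]
}}

```text
clock: 4.7
eef_pos: [453.2, -37.4, 224.5]
tool_rot: [3.141, 0.006, 3.061]
force: [0.3, 0.1, 0.0]
width: -0.1
```

Emit:
{"method": "play_rows", "body": {
  "series": [
    [-5.8,16.23,-0.2,60,0.45],
    [-5.8,16.23,-0.2,60,0.45],
    [-5.8,16.23,-0.2,60,0.45],
    [-5.8,16.23,-0.2,60,0.45],
    [-5.8,16.23,-0.2,60,0.45],
    [-5.8,16.23,-0.2,60,0.45],
    [-5.8,16.23,-0.2,60,0.45],
    [-5.8,16.23,-0.2,60,0.45]
  ]
}}

```text
clock: 5.5
eef_pos: [521.5, 119.9, 223.6]
tool_rot: [-3.14, 0.001, 2.014]
force: [-0.6, -0.2, 0.6]
width: 46.9
```

Emit:
{"method": "play_rows", "body": {
  "series": [
    [0,0,0,30,0.45],
    [0,0,0,30,0.45],
    [0,0,0,30,0.45],
    [0,0,0,30,0.45],
    [0,0,0,30,0.45],
    [0,0,0,30,0.45],
    [0,0,0,30,0.45]
  ]
}}

```text
clock: 6.2
eef_pos: [521.5, 119.7, 224.7]
tool_rot: [-3.141, 0.0, 1.493]
force: [0.6, 0.1, -0.5]
width: 47.0
```

```bash
python3 - <<'E'
from h import *
o=[]
for n,r in(("top",(230,158,395,288)),("side",(220,150,410,320))):
    d=viewer.get_image(n); im=d["img"][r[1]:r[3],r[0]:r[2],::-1]; o.append(cv2.resize(im,(400,300) ,interpolation=cv2.INTER_CUBIC))
im=cv2.imwrite("pics/t1.png",cv2.resize(np.hstack(o),None,fx=1,fy=1))
s=status.read_state(); print(s["eef_pos"],s["tool_rot"],s["qpos"],s["width"],s["force"])
E
```

```text
[521.57394308 119.63348245 224.89534849] [-3.14154175e+00 -6.07696102e-05  1.49187612e+00] [-0.57162544  0.51964453  0.43830097  1.86686591 -0.29289895  0.81854517
 -0.06093804] 46.913274190609485 [-0.32769457 -0.05171125 -0.62011845]
```

View pics/t1.png

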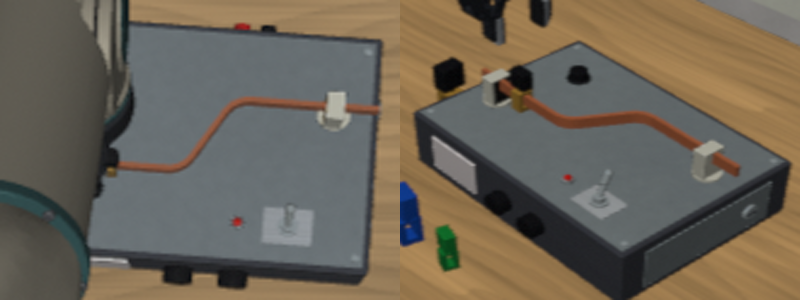

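The toggle now leans away from the robot (side half, tip at (608,172)), and the collar still sits beside the park post. Now I'll go down over the knob.

Emit:
{"method": "play_rows", "body": {
  "series": [
    [0,0.05,2,0,0.45],
    [0,0.05,4.5,0,0.45],
    [0,0.05,6.5,0,0.45],
    [0,0.05,7.5,0,0.45],
    [0,0.05,7.5,0,0.45],
    [0,0.05,7.5,0,0.65]
  ]
}}

```text
clock: 6.9
eef_pos: [522.5, 119.6, 150.5]
tool_rot: [3.141, -0.0, 1.491]
force: [0.1, -0.5, 0.6]
width: 33.9
```

Emit:
{"method": "play_rows", "body": {
  "series": [
    [0,0,0,0,0.75],
    [0,0,0,0,0.79],
    [0,0,0,0,0.79]
  ]
}}

```text
clock: 7.2
eef_pos: [522.4, 119.8, 150.6]
tool_rot: [3.14, -0.001, 1.491]
force: [0.9, 0.1, 0.6]
width: 18.1
```

Emit:
{"method": "play_rows", "body": {
  "series": [
    [0,0,0,0,0.82],
    [0,0,0,0,0.84],
    [0,0,0,0,0.86],
    [0,0,0,0,0.86]
  ]
}}

```text
clock: 7.6
eef_pos: [522.2, 119.8, 150.4]
tool_rot: [3.141, -0.0, 1.491]
force: [-1.1, 0.3, 6.7]
width: 13.2
```

Emit:
{"method": "play_rows", "body": {
  "series": [
    [0,0,-0.1,0,1],
    [0,0,-0.2,0,1],
    [0,0,-0.2,0,1],
    [0,0,-0.2,0,1]
  ]
}}

```text
clock: 8.0
eef_pos: [521.8, 119.6, 151.8]
tool_rot: [-3.141, 0.0, 1.49]
force: [0.1, -0.2, -0.9]
width: 12.7
```

```bash
cat > slide.py <<'E'
import sys
from plan import *
BB=np.array([551.05,31.0,-0.083])
def pt(s):  # arclength from start of bend 1 (leg1 end) in bar frame -> x,y,turn
    a=25*np.pi/3
    if s<0: return -35,34.64-s,0
    if s<a: t=s/25; return -10-25*np.cos(t),34.64-25*np.sin(t),t
    x1,y1=-22.5,34.64-25*np.sin(np.pi/3)
    if s<a+52: d=s-a; return x1+d*.866,y1-d*.5,np.pi/3
    s2=s-a-52
    if s2<a: t=np.pi/3-s2/25; return 10+25*np.cos(t),-34.64+25*np.sin(t),t
    return 35,-34.64-(s2-a),0
def wp(s,dx,dy,z):
    x,y,t=pt(s); p=b2w(BB,[x,y,0])[0]
    return [p[0]+dx,p[1]+dy,z,np.pi/2+BB[2]+t]
# usage: dx dy  s1 s2 ... (arclengths for rows, ';' separates calls with ',' rows)
if __name__=="__main__":
    dx,dy,z=map(float,sys.argv[1:4]); k=Chain()
    for c in sys.argv[4:]:
        s0,s1,n=map(float,c.split(",")); ss=np.linspace(s0,s1,int(n)+1)[1:]
        k.call([wp(s,dx,dy,z) for s in ss]+[wp(ss[-1],dx,dy,z)],1)
        print("end",k.c.round(2),"bar frame s=",s1)
E
python3 - <<'E'
from plan import *
import json
c=load(); A=axes(c[3]); c[:3]+=A.T@np.array([0,.5,75-2]); json.dump(c.tolist(),open("cmd.json","w"))
from slide import *
from h import w2b
print(c, w2b(BB,c[None,:3]), wp(-53,0,0,c[2]))
E
```

```text
[522.02965418 119.70408661 152.013        1.49057887] [[-36.2744314   85.99279667 152.013     ]] [np.float64(523.436259280067), np.float64(121.23996300670962), np.float64(152.01299999999998), np.float64(1.4877963267948966)]
```

```bash
python3 slide.py -0.7 0 152 -51.4,-31,7 -31,-10,7
```

```text
[[-0.29, 0.06, 0.0, 0.2, 1], [-0.58, 0.06, 0.0, 0.2, 1], [-0.88, 0.06, 0.0, 0.2, 1], [-1.17, 0.05, 0.0, 0.2, 1], [-1.46, 0.05, 0.0, 0.2, 1], [-1.75, 0.05, 0.0, 0.2, 1], [-2.04, 0.05, 0.0, 0.2, 1], [-2.04, 0.05, 0.0, 0.2, 1]]
end [520.89  99.33 152.01   1.49] bar frame s= -31.0
[[-0.3, 0.0, 0.0, -0.0, 1], [-0.6, 0.0, 0.0, -0.0, 1], [-0.9, 0.0, 0.0, -0.0, 1], [-1.2, 0.0, 0.0, -0.0, 1], [-1.5, 0.0, 0.0, -0.0, 1], [-1.8, 0.0, 0.0, -0.0, 1], [-2.1, 0.0, 0.0, -0.0, 1], [-2.1, 0.0, 0.0, -0.0, 1]]
end [519.14  78.4  152.01   1.49] bar frame s= -10.0
```

Emit:
{"method": "play_rows", "body": {
  "series": [
    [-0.29,0.06,0.0,0.2,1],
    [-0.58,0.06,0.0,0.2,1],
    [-0.88,0.06,0.0,0.2,1],
    [-1.17,0.05,0.0,0.2,1],
    [-1.46,0.05,0.0,0.2,1],
    [-1.75,0.05,0.0,0.2,1],
    [-2.04,0.05,0.0,0.2,1],
    [-2.04,0.05,0.0,0.2,1]
  ]
}}

```text
clock: 8.8
eef_pos: [520.9, 98.7, 152.0]
tool_rot: [-3.142, 0.0, 1.486]
force: [0.3, 0.2, -1.8]
width: 12.5
```

Emit:
{"method": "play_rows", "body": {
  "series": [
    [-0.3,0.0,0.0,0,1],
    [-0.6,0.0,0.0,0,1],
    [-0.9,0.0,0.0,0,1],
    [-1.2,0.0,0.0,0,1],
    [-1.5,0.0,0.0,0,1],
    [-1.8,0.0,0.0,0,1],
    [-2.1,0.0,0.0,0,1],
    [-2.1,0.0,0.0,0,1]
  ]
}}

```text
clock: 9.6
eef_pos: [519.1, 77.8, 152.0]
tool_rot: [-3.142, 0.0, 1.486]
force: [0.4, 0.0, -1.0]
width: 12.9
```

Emit:
{"method": "play_rows", "body": {
  "series": [
    [0,0.1,0,0,1],
    [0,0.2,0,0,1],
    [0,0.2,0,0,1]
  ]
}}

```text
clock: 9.9
eef_pos: [520.6, 78.4, 151.9]
tool_rot: [-3.14, -0.0, 1.487]
force: [-1.0, -0.4, 0.4]
width: 12.9
```

Emit:
{"method": "play_rows", "body": {
  "series": [
    [0,-0.1,0,0,1],
    [0,-0.2,0,0,1],
    [0,-0.3,0,0,1],
    [0,-0.4,0,0,1],
    [0,-0.4,0,0,1]
  ]
}}

```text
clock: 10.4
eef_pos: [517.5, 78.6, 152.1]
tool_rot: [3.141, -0.0, 1.487]
force: [0.8, -0.1, -0.5]
width: 12.8
```

```bash
python3 - <<'E'
from plan import *
c=load(); A=axes(c[3]); c[:3]+=A.T@np.array([0,-2,0]); json.dump(c.tolist(),open("cmd.json","w"))
E
python3 slide.py -0.7 0 152 -10,6,7 6,18,7
```

```text
[[-0.23, 0.2, 0.0, -0.0, 1], [-0.46, 0.2, 0.0, -0.0, 1], [-0.69, 0.2, 0.0, -0.0, 1], [-0.92, 0.2, 0.0, -0.0, 1], [-1.14, 0.21, 0.0, -3.3, 1], [-1.37, 0.23, 0.0, -8.6, 1], [-1.6, 0.28, 0.0, -13.8, 1], [-1.6, 0.28, 0.0, -13.8, 1]]
end [518.6   62.39 152.01   1.73] bar frame s= 6.0
[[-0.17, 0.0, 0.0, -3.9, 1], [-0.34, 0.02, 0.0, -7.8, 1], [-0.51, 0.05, 0.0, -11.8, 1], [-0.67, 0.09, 0.0, -15.7, 1], [-0.84, 0.14, 0.0, -19.6, 1], [-0.99, 0.21, 0.0, -23.6, 1], [-1.15, 0.28, 0.0, -27.5, 1], [-1.15, 0.28, 0.0, -27.5, 1]]
end [523.16  51.47 152.01   2.21] bar frame s= 18.0
```

Emit:
{"method": "play_rows", "body": {
  "series": [
    [-0.23,0.2,0,0,1],
    [-0.46,0.2,0,0,1],
    [-0.69,0.2,0,0,1],
    [-0.92,0.2,0,0,1],
    [-1.14,0.21,0,-3.3,1],
    [-1.37,0.23,0,-8.6,1],
    [-1.6,0.28,0,-13.8,1],
    [-1.6,0.28,0,-13.8,1]
  ]
}}

```text
clock: 11.2
eef_pos: [518.5, 61.7, 152.1]
tool_rot: [-3.142, -0.0, 1.727]
force: [-0.4, -0.2, -1.4]
width: 12.8
```

Emit:
{"method": "play_rows", "body": {
  "series": [
    [-0.17,0,0,-3.9,1],
    [-0.34,0.02,0,-7.8,1],
    [-0.51,0.05,0,-11.8,1],
    [-0.67,0.09,0,-15.7,1],
    [-0.84,0.14,0,-19.6,1],
    [-0.99,0.21,0,-23.6,1],
    [-1.15,0.28,0,-27.5,1],
    [-1.15,0.28,0,-27.5,1]
  ]
}}

```text
clock: 12.0
eef_pos: [523.2, 51.1, 152.0]
tool_rot: [-3.142, -0.0, 2.206]
force: [0.3, -0.5, -0.6]
width: 12.6
```

```bash
python3 slide.py -0.7 0 152 18,30,7; python3 - <<'E'
from cell import status
s=status.read_state(); print(s["torque"],s["force"])
E
```

```text
[[-0.17, 0.01, 0.0, -3.9, 1], [-0.34, 0.02, 0.0, -7.9, 1], [-0.51, 0.05, 0.0, -11.8, 1], [-0.68, 0.09, 0.0, -15.7, 1], [-0.84, 0.15, 0.0, -18.7, 1], [-1.0, 0.2, 0.0, -18.7, 1], [-1.16, 0.26, 0.0, -18.7, 1], [-1.16, 0.26, 0.0, -18.7, 1]]
end [532.15  43.69 152.01   2.53] bar frame s= 30.0
[0.05285155 0.0391012  0.01202783] [ 0.34701463 -0.51577431 -0.58630794]
```

Sliding freely. I'll go onto the middle leg, then probe sideways.

Emit:
{"method": "play_rows", "body": {
  "series": [
    [-0.17,0.01,0,-3.9,1],
    [-0.34,0.02,0,-7.9,1],
    [-0.51,0.05,0,-11.8,1],
    [-0.68,0.09,0,-15.7,1],
    [-0.84,0.15,0,-18.7,1],
    [-1.0,0.2,0,-18.7,1],
    [-1.16,0.26,0,-18.7,1],
    [-1.16,0.26,0,-18.7,1]
  ]
}}

```text
clock: 12.8
eef_pos: [532.3, 43.5, 152.0]
tool_rot: [-3.142, 0.0, 2.532]
force: [0.1, 0.7, -0.6]
width: 12.9
```

Emit:
{"method": "play_rows", "body": {
  "series": [
    [-0.3,0,0,0,1],
    [-0.6,0,0,0,1],
    [-0.6,0.1,0,0,1],
    [-0.6,0.2,0,0,1],
    [-0.6,0.2,0,0,1]
  ]
}}

```text
clock: 13.3
eef_pos: [538.0, 40.4, 151.9]
tool_rot: [-3.14, 0.001, 2.533]
force: [0.2, -6.0, -0.1]
width: 12.8
```

Emit:
{"method": "play_rows", "body": {
  "series": [
    [0,-0.1,0,0,1],
    [0,-0.2,0,0,1],
    [0,-0.3,0,0,1],
    [0,-0.4,0,0,1],
    [0,-0.4,0,0,1]
  ]
}}

```text
clock: 13.8
eef_pos: [535.9, 39.2, 152.0]
tool_rot: [3.141, -0.0, 2.535]
force: [-0.6, -0.4, -0.5]
width: 13.0
```

```bash
python3 - <<'E'
from plan import *
c=load(); A=axes(c[3]); c[:3]+=A.T@np.array([-6,-2,0]); json.dump(c.tolist(),open("cmd.json","w"))
E
python3 slide.py -0.7 -1.05 152 36,56,7 56,76,7
```

```text
[[-0.35, 0.11, 0.0, -0.0, 1], [-0.63, 0.11, 0.0, -0.0, 1], [-0.92, 0.11, 0.0, -0.0, 1], [-1.21, 0.11, 0.0, -0.0, 1], [-1.49, 0.11, 0.0, -0.0, 1], [-1.78, 0.11, 0.0, -0.0, 1], [-2.06, 0.11, 0.0, -0.0, 1], [-2.06, 0.11, 0.0, -0.0, 1]]
end [553.48  27.78 152.01   2.53] bar frame s= 56.0
[[-0.29, 0.0, 0.0, -0.0, 1], [-0.57, 0.0, 0.0, -0.0, 1], [-0.86, 0.0, 0.0, -0.0, 1], [-1.15, 0.0, 0.0, -0.0, 1], [-1.43, 0.0, 0.0, -0.0, 1], [-1.72, 0.0, 0.0, -0.0, 1], [-2.0, 0.0, 0.0, -0.0, 1], [-2.0, 0.0, 0.0, -0.0, 1]]
end [569.91  16.36 152.01   2.53] bar frame s= 76.0
```

Emit:
{"method": "play_rows", "body": {
  "series": [
    [-0.35,0.11,0,0,1],
    [-0.63,0.11,0,0,1],
    [-0.92,0.11,0,0,1],
    [-1.21,0.11,0,0,1],
    [-1.49,0.11,0,0,1],
    [-1.78,0.11,0,0,1],
    [-2.06,0.11,0,0,1],
    [-2.06,0.11,0,0,1]
  ]
}}

```text
clock: 14.6
eef_pos: [553.9, 27.4, 152.0]
tool_rot: [3.141, 0.0, 2.534]
force: [0.0, -0.3, -1.3]
width: 12.8
```

Emit:
{"method": "play_rows", "body": {
  "series": [
    [-0.29,0,0,0,1],
    [-0.57,0,0,0,1],
    [-0.86,0,0,0,1],
    [-1.15,0,0,0,1],
    [-1.43,0,0,0,1],
    [-1.72,0,0,0,1],
    [-1.72,0,0,0,1]
  ]
}}

```text
clock: 15.3
eef_pos: [568.0, 17.5, 152.0]
tool_rot: [3.142, 0.0, 2.534]
force: [0.2, 0.1, -1.5]
width: 13.1
```

```bash
python3 - <<'E'
from plan import *
c=load(); A=axes(c[3]); c[:3]+=A.T@np.array([2.8,0,0]); json.dump(c.tolist(),open("cmd.json","w"))
E
python3 slide.py -0.7 -1.05 152 73.2,85,7 85,95,6 95,110,7
```

```text
[[-0.17, 0.0, 0.0, -0.0, 1], [-0.34, 0.0, 0.0, -0.0, 1], [-0.5, 0.0, 0.0, 0.1, 1], [-0.67, -0.0, 0.0, 4.0, 1], [-0.84, -0.02, 0.0, 7.9, 1], [-1.01, -0.05, 0.0, 11.7, 1], [-1.17, -0.09, 0.0, 15.6, 1], [-1.17, -0.09, 0.0, 15.6, 1]]
end [576.7   10.54 152.01   2.26] bar frame s= 85.0
[[-0.17, -0.01, 0.0, 3.8, 1], [-0.33, -0.02, 0.0, 7.6, 1], [-0.5, -0.05, 0.0, 11.4, 1], [-0.66, -0.09, 0.0, 15.3, 1], [-0.82, -0.14, 0.0, 19.1, 1], [-0.97, -0.2, 0.0, 22.9, 1], [-0.97, -0.2, 0.0, 22.9, 1]]
end [581.34   1.8  152.01   1.86] bar frame s= 95.0
[[-0.22, -0.01, 0.0, 4.9, 1], [-0.43, -0.03, 0.0, 9.8, 1], [-0.64, -0.08, 0.0, 14.7, 1], [-0.84, -0.14, 0.0, 19.7, 1], [-1.04, -0.22, 0.0, 21.5, 1], [-1.24, -0.3, 0.0, 21.5, 1], [-1.44, -0.38, 0.0, 21.5, 1], [-1.44, -0.38, 0.0, 21.5, 1]]
end [581.84 -13.09 152.01   1.49] bar frame s= 110.0
```

Emit:
{"method": "play_rows", "body": {
  "series": [
    [-0.17,0,0,0,1],
    [-0.34,0,0,0,1],
    [-0.5,0,0,0.1,1],
    [-0.67,0,0,4,1],
    [-0.84,-0.02,0,7.9,1],
    [-1.01,-0.05,0,11.7,1],
    [-1.17,-0.09,0,15.6,1],
    [-1.17,-0.09,0,15.6,1]
  ]
}}

```text
clock: 16.1
eef_pos: [576.7, 10.4, 151.9]
tool_rot: [-3.141, 0.0, 2.262]
force: [-0.5, -0.2, -1.5]
width: 12.6
```

Emit:
{"method": "play_rows", "body": {
  "series": [
    [-0.17,-0.01,0,3.8,1],
    [-0.33,-0.02,0,7.6,1],
    [-0.5,-0.05,0,11.4,1],
    [-0.66,-0.09,0,15.3,1],
    [-0.82,-0.14,0,19.1,1],
    [-0.97,-0.2,0,22.9,1],
    [-0.97,-0.2,0,22.9,1]
  ]
}}

```text
clock: 16.8
eef_pos: [581.4, 1.7, 152.0]
tool_rot: [-3.141, 0.0, 1.863]
force: [0.2, -0.2, -1.6]
width: 12.9
```

Emit:
{"method": "play_rows", "body": {
  "series": [
    [-0.22,-0.01,0,4.9,1],
    [-0.43,-0.03,0,9.8,1],
    [-0.64,-0.08,0,14.7,1],
    [-0.84,-0.14,0,19.7,1],
    [-1.04,-0.22,0,21.5,1],
    [-1.24,-0.3,0,21.5,1],
    [-1.44,-0.38,0,21.5,1],
    [-1.44,-0.38,0,21.5,1]
  ]
}}

```text
clock: 17.6
eef_pos: [581.8, -13.6, 152.0]
tool_rot: [3.142, 0.0, 1.488]
force: [-0.1, 0.5, -0.8]
width: 12.9
```

Emit:
{"method": "play_rows", "body": {
  "series": [
    [0,0.1,0,0,1],
    [0,0.2,0,0,1],
    [0,0.2,0,0,1]
  ]
}}

```text
clock: 17.9
eef_pos: [583.6, -13.2, 151.9]
tool_rot: [-3.141, -0.0, 1.487]
force: [-0.5, -0.6, -0.7]
width: 13.4
```

Emit:
{"method": "play_rows", "body": {
  "series": [
    [0,-0.1,0,0,1],
    [0,-0.2,0,0,1],
    [0,-0.3,0,0,1],
    [0,-0.4,0,0,1],
    [0,-0.4,0,0,1]
  ]
}}

```text
clock: 18.4
eef_pos: [580.5, -12.9, 152.2]
tool_rot: [3.14, 0.0, 1.487]
force: [2.3, -1.0, -2.6]
width: 12.7
```

```bash
python3 - <<'E'
from plan import *
c=load(); A=axes(c[3]); c[:3]+=A.T@np.array([0,-2,0]); json.dump(c.tolist(),open("cmd.json","w"))
E
python3 slide.py -0.3 -1.05 152 110,133,7 133,153,7
```

```text
[[-0.33, 0.24, 0.0, -0.0, 1], [-0.65, 0.25, 0.0, -0.0, 1], [-0.98, 0.25, 0.0, -0.0, 1], [-1.31, 0.25, 0.0, -0.0, 1], [-1.64, 0.25, 0.0, -0.0, 1], [-1.97, 0.25, 0.0, -0.0, 1], [-2.3, 0.25, 0.0, -0.0, 1], [-2.3, 0.25, 0.0, -0.0, 1]]
end [580.42 -36.05 152.01   1.49] bar frame s= 133.0
[[-0.28, -0.0, 0.0, -0.0, 1], [-0.57, -0.0, 0.0, -0.0, 1], [-0.85, -0.0, 0.0, -0.0, 1], [-1.14, -0.0, 0.0, -0.0, 1], [-1.43, -0.0, 0.0, -0.0, 1], [-1.71, -0.0, 0.0, -0.0, 1], [-2.0, -0.0, 0.0, -0.0, 1], [-2.0, -0.0, 0.0, -0.0, 1]]
end [578.75 -55.98 152.01   1.49] bar frame s= 153.0
```

Emit:
{"method": "play_rows", "body": {
  "series": [
    [-0.33,0.24,0,0,1],
    [-0.65,0.25,0,0,1],
    [-0.98,0.25,0,0,1],
    [-1.31,0.25,0,0,1],
    [-1.64,0.25,0,0,1],
    [-1.97,0.25,0,0,1],
    [-2.3,0.25,0,0,1],
    [-2.3,0.25,0,0,1]
  ]
}}

```text
clock: 19.2
eef_pos: [580.3, -36.9, 152.0]
tool_rot: [3.142, 0.0, 1.486]
force: [-0.8, -0.7, -1.6]
width: 12.9
```

Emit:
{"method": "play_rows", "body": {
  "series": [
    [-0.28,0,0,0,1],
    [-0.57,0,0,0,1],
    [-0.85,0,0,0,1],
    [-1.14,0,0,0,1],
    [-1.43,0,0,0,1],
    [-1.71,0,0,0,1],
    [-2.0,0,0,0,1],
    [-2.0,0,0,0,1]
  ]
}}

```text
clock: 20.0
eef_pos: [578.7, -56.7, 152.0]
tool_rot: [3.142, 0.0, 1.486]
force: [0.6, -0.3, -0.2]
width: 12.8
```

Emit:
{"method": "play_rows", "body": {
  "series": [
    [-0.1,0,0,0,1],
    [-0.2,0,0,0,1],
    [-0.3,0,0,0,1],
    [-0.4,0,0,0,1],
    [-0.5,0,0,0,1],
    [-0.5,0,0,0,1]
  ]
}}

```text
clock: 20.6
eef_pos: [578.3, -61.2, 152.0]
tool_rot: [3.142, 0.0, 1.487]
force: [-0.2, -0.1, -0.2]
width: 12.6
```

Now 1 mm steps until I feel the stop.

Emit:
{"method": "play_rows", "body": {
  "series": [
    [-0.1,0,0,0,1],
    [-0.1,0,0,0,1],
    [-0.2,0,0,0,1],
    [-0.2,0,0,0,1]
  ]
}}

```text
clock: 21.0
eef_pos: [578.1, -63.1, 152.0]
tool_rot: [-3.142, 0.0, 1.487]
force: [-0.5, 0.4, -1.3]
width: 13.2
```

Emit:
{"method": "play_rows", "body": {
  "series": [
    [-0.1,0,0,0,1],
    [-0.1,0,0,0,1],
    [-0.2,0,0,0,1],
    [-0.2,0,0,0,1]
  ]
}}

```text
clock: 21.4
eef_pos: [578.0, -65.1, 152.0]
tool_rot: [3.142, 0.0, 1.487]
force: [-0.5, 0.1, -1.1]
width: 12.9
```

Emit:
{"method": "play_rows", "body": {
  "series": [
    [-0.1,0,0,0,1],
    [-0.1,0,0,0,1],
    [-0.15,0,0,0,1],
    [-0.15,0,0,0,1]
  ]
}}

```text
clock: 21.8
eef_pos: [577.9, -65.4, 152.0]
tool_rot: [-3.141, -0.001, 1.488]
force: [0.2, 4.5, -0.3]
width: 12.6
```

Emit:
{"method": "play_rows", "body": {
  "series": [
    [0,0,0.05,0,1],
    [0,0,0.1,0,1],
    [0,0,0.1,0,1]
  ]
}}

```text
clock: 22.1
eef_pos: [578.1, -65.4, 151.1]
tool_rot: [3.141, -0.001, 1.488]
force: [-0.3, 4.9, 1.1]
width: 12.9
```

Emit:
{"method": "play_rows", "body": {
  "series": [
    [0,0,0,0,0.8],
    [0,0,0,0,0.75],
    [0,0,0,0,0.6],
    [0,0,0,0,0.55],
    [0,0,0,0,0.55]
  ]
}}

```text
clock: 22.6
eef_pos: [577.8, -66.9, 151.0]
tool_rot: [3.142, 0.0, 1.487]
force: [0.1, 0.8, -0.4]
width: 38.1
```

Emit:
{"method": "play_rows", "body": {
  "series": [
    [0,0,-2,0,0.55],
    [0,0,-5,0,0.55],
    [0,0,-9,0,0.55],
    [-5,0,-12,0,0.55],
    [-10,0,-12,0,0.55],
    [-15,0,-12,0,0.55],
    [-20,0,-12,0,0.55],
    [-22,0,-12,0,0.55]
  ]
}}

```text
clock: 23.4
eef_pos: [557.5, -291.5, 271.5]
tool_rot: [3.142, 0.004, 1.482]
force: [0.5, -0.4, -0.1]
width: 38.2
```

```bash
python3 - <<'E'
from h import *
o=[]
for n,r in(("top",(230,158,395,288)),("side",(220,150,410,320))):
    d=viewer.get_image(n); im=d["img"][r[1]:r[3],r[0]:r[2],::-1]; o.append(cv2.resize(im,(400,400*im.shape[0]//im.shape[1]) ,interpolation=cv2.INTER_CUBIC)[:315])
cv2.imwrite("pics/t2.png",np.hstack(o))
s=status.read_state(); print(s["eef_pos"],s["force"],s["clock"])
E
```

```text
[ 557.03514426 -292.32088233  271.20309992] [-0.30602699  0.37455045 -1.02681751] 23.5
```

View pics/t2.png

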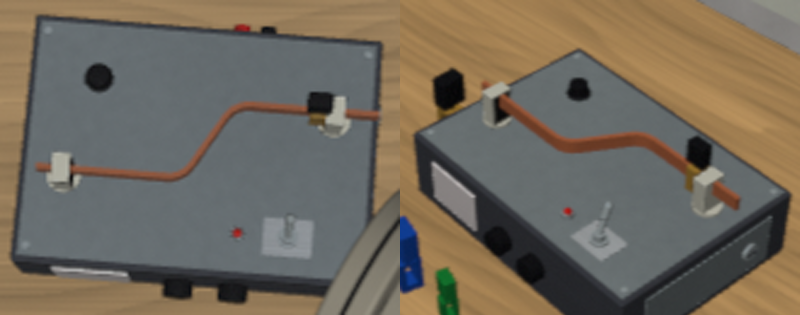

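The toggle is off (side half, tip at (606,206)), and the collar is up against the stop post (top half, knob at (320,103)). One numerical check before handing in.

```bash
python3 - <<'E'
from bar import *
from plan import B
M={n:np.clip((60-D[n]["img"].max(2).astype(float))/30,0,1)[160:290,225:400] for n in D}
g0=b2w(B,[35,-100,0])[0,:2]
def g(x,n):
    c=[[a,b,z] for a in(-7,7) for b in(-11,11) for z in(137,163)]
    R=render(C[n],[b2w([x[0],x[1],-.08],c)]); v,u=np.mgrid[160:290,225:400]; c0=proj(C[n],[*g0,150])[0]
    return ((R-M[n])**2*(np.hypot(u-c0[0],v-c0[1])<12)).sum()
for n in D:
    r=minimize(g,g0,args=(n,),method="Nelder-Mead",options=dict(initial_simplex=g0+np.array([[0,0],[6,0],[0,6]])))
    print(n,r.x.round(1),r.fun.round(1),w2b(B,np.r_[r.x,0][None])[0].round(1))
    print("toggle px off",proj(C[n],b2w(B,[-63,-85,133])).round(1)," on",proj(C[n],b2w(B,[-87,-85,133])).round(1))
E
```

```text
top [578.4 -63.6] 20.3 [  35.4 -100.9    0. ]
toggle px off [[349.7 246.8]]  on [[348.9 258.1]]
side [580.  -64.9] 36.2 [  37.  -102.1    0. ]
toggle px off [[318.7 245.7]]  on [[309.5 251.2]]
```

The vision fit puts the collar at box y −101 to −102 against the −103 expected, which is within calibration error. I'll confirm by feel with a gentle nudge from behind the knob.

Emit:
{"method": "play_rows", "body": {
  "series": [
    [5,0,0,0,1],
    [10,0,0,0,1],
    [15,0,0,0,1],
    [20,0,0,0,1],
    [25.5,0,0,0,1],
    [25.5,0,0,0,1],
    [25.5,0,0,0,1],
    [25.5,0,0,0,1]
  ]
}}

```text
clock: 24.4
eef_pos: [580.5, -31.9, 271.1]
tool_rot: [-3.142, 0.001, 1.487]
force: [-0.5, -0.5, -0.6]
width: -0.1
```

Emit:
{"method": "play_rows", "body": {
  "series": [
    [0,0,4,0,1],
    [0,0,8,0,1],
    [0,0,11,0,1],
    [0,0,12,0,1],
    [0,0,12,0,1]
  ]
}}

```text
clock: 24.9
eef_pos: [579.9, -33.2, 150.1]
tool_rot: [-3.139, 0.001, 1.485]
force: [0.1, -0.1, 0.2]
width: -0.3
```

Emit:
{"method": "play_rows", "body": {
  "series": [
    [-0.3,0,0,0,1],
    [-0.6,0,0,0,1],
    [-0.8,0,0,0,1],
    [-1.0,0,0,0,1],
    [-1.0,0,0,0,1]
  ]
}}

```text
clock: 25.4
eef_pos: [580.2, -42.0, 151.6]
tool_rot: [3.141, 0.0, 1.487]
force: [0.5, 1.1, 0.6]
width: 0.3
```

Emit:
{"method": "play_rows", "body": {
  "series": [
    [-0.1,0,0,0,1],
    [-0.15,0,0,0,1],
    [-0.2,0,0,0,1],
    [-0.2,0,0,0,1]
  ]
}}

```text
clock: 25.8
eef_pos: [579.7, -43.6, 150.9]
tool_rot: [-3.141, 0.0, 1.487]
force: [1.4, 0.1, -0.2]
width: 0.5
```

Emit:
{"method": "play_rows", "body": {
  "series": [
    [-0.05,0,0,0,1],
    [-0.1,0,0,0,1],
    [-0.1,0,0,0,1]
  ]
}}

```text
clock: 26.1
eef_pos: [579.7, -44.7, 151.0]
tool_rot: [-3.142, 0.0, 1.487]
force: [-0.3, 0.6, 0.3]
width: -0.3
```

Emit:
{"method": "play_rows", "body": {
  "series": [
    [-0.05,0,0,0,1],
    [-0.1,0,0,0,1],
    [-0.1,0,0,0,1]
  ]
}}

```text
clock: 26.4
eef_pos: [579.7, -45.1, 151.1]
tool_rot: [3.142, -0.001, 1.487]
force: [0.7, 1.5, -0.3]
width: -0.2
```

Emit:
{"method": "play_rows", "body": {
  "series": [
    [-0.05,0,0,0,1],
    [-0.1,0,0,0,1],
    [-0.1,0,0,0,1]
  ]
}}

```text
clock: 26.7
eef_pos: [579.7, -45.5, 151.2]
tool_rot: [3.141, -0.001, 1.488]
force: [-0.8, 4.7, 2.8]
width: -0.2
```

Emit:
{"method": "play_rows", "body": {
  "series": [
    [-0.05,0,0,0,1],
    [-0.1,0,0,0,1],
    [-0.1,0,0,0,1]
  ]
}}

```text
clock: 27.0
eef_pos: [579.8, -45.8, 151.4]
tool_rot: [3.141, -0.002, 1.488]
force: [0.1, 6.3, 6.0]
width: 0.1
```

Firm contact at about 6 N with almost no further travel, so the collar is home. Backing off.

Emit:
{"method": "play_rows", "body": {
  "series": [
    [0.1,0,0,0,1],
    [0.3,0,0,0,1],
    [0.8,0,0,0,1],
    [2,0,0,0,1],
    [2,0,-4,0,1],
    [2,0,-9,0,1],
    [2,0,-12,0,1],
    [2,0,-12,0,1]
  ]
}}

```text
clock: 27.8
eef_pos: [583.9, -27.8, 275.5]
tool_rot: [3.133, -0.0, 1.487]
force: [0.9, -0.9, -0.5]
width: -0.1
```

Emit:
{"method": "play_rows", "body": {
  "series": [
    [-5,0,0,0,1],
    [-10,0,0,0,1],
    [-15,0,0,0,1],
    [-20,0,0,0,1],
    [-25,0,0,0,1],
    [-25,0,0,0,1],
    [-25,0,0,0,1]
  ]
}}

```text
clock: 28.5
eef_pos: [559.1, -277.9, 269.6]
tool_rot: [-3.139, -0.0, 1.484]
force: [0.6, 0.9, -0.3]
width: -0.3
```

```bash
python3 - <<'E'
from h import *
o=[]
for n,r in(("top",(330,168,410,228)),("side",(340,190,420,250))):
    d=viewer.get_image(n); im=d["img"][r[1]:r[3],r[0]:r[2],::-1]; o.append(cv2.resize(im,(400,300) ,interpolation=cv2.INTER_CUBIC))
cv2.imwrite("pics/t3.png",np.hstack(o)); s=status.read_state(); print(s["eef_pos"],s["force"],s["clock"])
E
```

```text
[ 560.43521416 -274.7274346   269.87816973] [ 0.69950962  1.17207565 -0.2850765 ] 28.6
```

View pics/t3.png

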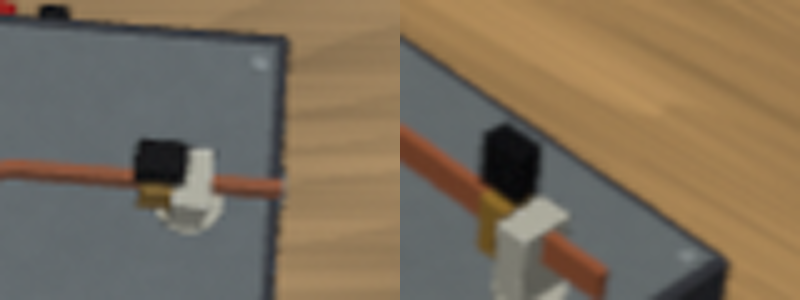

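The collar is upright and flush with the stop post (top half, knob at (160,160) over the post's edge), with no gap visible and the arm clear. Handing in.

```bash
python3 -c "
from cell import order; print(order.finish_job())"
```

```text
the job is handed in; nothing more can be done
None
```

The toggle is off, and the collar is home against the brass-faced stop post and released. The job was handed in at about 28.6 s of the 72 s allowed.

- **Toggle:** I flipped it first. I pushed until it met its end stop, at about 12 N in the push direction. The pictures show it leaning away from the robot.
- **Slide:** I gripped the knob and took the collar round both bends. The highest sideways force I read on the bar was about 6 N, in a deliberate sideways probe on the middle leg. Closing on the knob briefly pressed the collar down on the bar at about 7 N.
- **Home:** The collar met the stop at about 4.5 N, within 1 mm of the computed position, and I let go there.
- **Checks that disagreed:** After release, the camera fit put the collar 1–2 mm short of home. I nudged the knob from behind with closed fingers. At first they advanced with under about 1.5 N, so the collar may have been about 1 mm out. They then met firm contact at 6.3 N along the bar, with about 6 N vertical.
- **Final state:** The last picture shows the collar upright and flush with the post, with the arm clear. I did not repeat the position fit after the nudge. I did not handle the bell, knob cap or screwdriver, and did not check their positions again.

Force readings come only at the end of each move, so a brief higher peak could have gone unseen.

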